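Hold the drill's quill at depth in a finished strut

TASK

We are setting the depth stop of the switched-off bench drill from a finished trestle strut: keeping the strut flat on the drill's table, slide it until its large bolt hole is centred under the bit and let go of it. Then pull the feed lever round against its spring, the bit going freely into the hole and not forced against the wood, until the depth pointer is level with the setting tab on the scale. Finish still holding the lever there while I lock the stop, and leave the pen pot, tape roll and glue bottle where they are.

Things in the scene. Friction and masses are not known exactly. Their poses are not given: they have to be found in the camera images.
- drill: grey bench drill, fixed, 322 mm tall; lengths in mm in its frame. Origin on the desk below the spindle axis, z up, -x its front (operator's side), +x to its column, +y its left. Table plate x -160 to 145, y -75 to 75, top at z 22. Head x -35 to 137, y -33 to 33, z 170 to 270; black belt cover x -49 to 196, y -42 to 42, z 270 to 316; column 32 thick at x 105
- quill: the drill's up-and-down part: quill, chuck (33 mm thick), twist bit 8 mm thick with a blunt point, and on the left a collar arm with the depth rod and pointer. Only moves straight down (up to 46 mm), 28 mm per rad of the feed lever. Its origin coincides with that of the drill when it is up
- bit_tip (a point): the point of the bit, on the spindle axis; at rest 54 mm above the desk, 14 mm above the strut's top
- pointer (a point): on the depth pointer, a dark steel blade 40 x 8 x 3 mm standing out level from the depth rod across the scale at the drill's left side; 248.5 mm above the desk at rest, goes down with the bit
- depth_tab: the setting tab clipped on the depth scale at the left cheek of the head: a brass bar 30 x 6 x 3 mm with a thicker end piece. Fixed, 34 to 40 mm below the pointer's rest height; the pointer passes just outside it without touching
- mark (a point): middle of the tab's bar; the pointer is at the mark when both are at the same height
- feed: feed lever on the drill's right: hub, rod, ball knob. Origin on the hinge axis, drill-frame (20,-33,205) mm; hinge along drill y. Pulled by a rad (0 to 1.64; mark at 1.21 to 1.43), knob centre is at drill x=20-120cos(1.222-a), y=-108, z=205+120sin(1.222-a): from steeply up, forward and down. A spring resists, about 5 N at the knob at rest, 9 N at the mark, and swings it back up if let go
- knob (a point): centre of the black ball knob, 30 mm diameter, at the end of the lever 120 mm from the hinge axis; about 318 mm above the desk at rest. Pinched along the drill's y axis from above, the ball pivots between the fingers, so the gripper need not turn with the lever
- strut: loose wooden bar 180 x 44 x 18 mm, about 0.1 kg, flat on the drill's table, pointing roughly from front to column. Origin at the centre of its underside, x along its length; large hole at x +60 mm (end nearer the column), two blind 4 mm pilot holes at x 0 and -50. Its front end, about x -60, is clear of the head and can be gripped from above across the 44 mm width
- strut_hole (a point): centre of the mouth of the strut's bolt hole, 12 mm wide, right through, at the top face; it starts 2 to 8 cm from below the bit
- pen_pot: terracotta pot with pens, 84 mm wide, 100 mm tall (pens to 190 mm), loose; origin at the centre of its underside. Leave alone
- tape_roll: roll of tape, 96 mm wide, 24 mm tall, lying flat, loose; origin at the centre of its underside. Leave alone
- glue_bottle: white bottle, 54 mm wide, 145 mm tall, loose; origin at the centre of its underside. Leave alone
Not all that is in view belongs to the job. There is more than one size of the strut; the one meant has the size given above.

How it is judged (in metres and radians):
On the way, in this order (a step that is already met when the one before it is completed fails the run):
1. the strut lies flat with its bolt hole under the raised bit and has been let go (horizontal distance between strut_hole and bit_tip below 0.005 m and z of pointer in the frame of mark above 0.028 m and angle between strut's own z axis and vertical below 0.05 rad and contact force between the fingers and strut below 0.2 N and linear speed of strut below 0.01 m/s), for 0.2 s.
2. the lever is pulled until the pointer meets the mark, the bit in the hole (z of pointer in the frame of mark between -0.0025 and 0.0025 m and contact force between the fingers and feed above 2 N and z of bit_tip in the frame of strut_hole below -0.01 m), for 0.2 s.
At the end, for the whole second after the job is handed in: Gripper holding the feed lever (over 2 N); pointer still, within 2.5 mm of the tab's height; bit in the bolt hole, within 4 mm of its centre, not pressing on the wood (under 4 N); strut flat on the drill's table; arm touching neither strut nor quill (all of step 2 and horizontal distance between strut_hole and bit_tip below 0.004 m and contact force between quill and strut below 4 N and contact force between the arm and strut below 0.2 N and contact force between the arm and quill below 0.2 N and angle between strut's own z axis and vertical below 0.05 rad and z of strut in the frame of drill between 0.019 and 0.025 m and linear speed of quill below 0.01 m/s); the arm keeps its last pose, push and grip.
It fails at once if the strut is lifted more than 12 mm off the drill's table (z of strut in the frame of drill above 0.034 m).
It fails at once if the bit is forced against the wood (over 20 N) (contact force between quill and strut above 20 N).
It fails at once if the pen pot is disturbed (3 cm) (distance of pen_pot from where it was at the start of the episode above 0.03 m).
It fails at once if the tape roll is disturbed (3 cm) (distance of tape_roll from where it was at the start of the episode above 0.03 m).
It fails at once if the glue bottle is disturbed (3 cm) (distance of glue_bottle from where it was at the start of the episode above 0.03 m).
It also fails if it takes over 69 s, if anything falls off the work surface, if the arm or the gripper's body presses on something with over 40 N, if the wrist force passes 120 N, or if a joint passes its speed limit or range.

ROBOT

A 7-joint arm with a two-finger parallel gripper is mounted at the origin on the work surface. World frame = base frame: x ahead of the robot, y to its left, z up, the work surface at z = 0. Lengths are in mm, angles in rad, forces in N, time in s.
With the tool pointing down it reaches from about 350 to 900 mm from the base axis. Payload 7.2 kg.
Tool frame: the origin (TCP) lies at the very end of the fingers, on their centre line; the grasp point (between the pads) lies 19 mm behind it; z points along the fingers, y is the line along which they close (so a half turn about z gives the same grasp; the last joint's range is limited). The gripper opens to 85 mm and grips with 20 to 120 N. Pads are 22 mm wide; open, the fingers measure 114 mm over their backs; the gripper's body (76 mm by 85 mm) begins 54 mm behind the grasp point. The pads swing forward as they close: fully open they stand 13 mm farther back than shut.
Start: joints at [1.101, 0.411, -0.013, 1.596, 0.006, 1.134, -0.082], TCP at [244.411, -575.232, 231.297] pointing down, gripper open.
Joint ranges: [-2.95, 2.95], [-0.29, 1.99], [-1.47, 1.44], [0.14, 2.54], [-1.03, 4.17], [0.13, 1.85], [-2.86, 2.86]. Speed limits (rad/s): [2.39, 2.39, 3.01, 3.01, 3.14, 3.14, 3.14].

INTERFACE

Orientations are given as a unit quaternion [x, y, z, w].
In Python, from station import manip gives the robot as it stands.
- The arm moves only by the tool arm_command, never from a script. Its argument "series" is a list of rows, each an object with "fingers": the opening, from 0 (shut) to 1 (fully open); "delta_pos": the shift along the world's x, y, z in units of 25 mm (1.0 is 25 mm), a list of three; "roll": the turn about the world's z in degrees. A call has 1 to 8 rows; each row is the pose to reach, as a shift and turn from the pose commanded when the call began; what a row does not reach only later rows make up. A row lasts 1/10 s, in which the tool goes at most 50 mm and 8.59 degrees, less where a joint would pass 70% of its speed; a pose out of reach is approached as far as the arm can. A call with a gripper value outside its range is refused whole. The fingers move at their own pace and stop on an object; "grip_force" is the grip in N (left out, the last holds). Time passes only in rows, so rows that repeat a pose let the fingers close. It gives the time, the measured TCP pose, the force, the opening and the grip force at its end, in the units of the state.
- manip.read_state(): the state, without advancing time (a new reading comes with each control period).
- manip.camera(name): name is "scene" or "top"; returns the picture (400x640x3 uint8, blue, green, red); there is no depth.
- manip.camera_params(name): a dict with "fx", "fy", "cx", "cy" (pixels), "world_from_camera" (4x4, takes a point from camera to world coordinates). Camera axes: x right, y down, z forward; pixel columns grow to the right and rows downward; lengths in mm; the calibration is good to about 2 mm. A picture is of the moment at which its call begins. camera_params takes no time and is no camera call.
- manip.job_done(): hands the job in; it is judged then, once.
The state is a dict: "t": time; "joints": joint angles; "joint_velocities": joint speeds; "joint_efforts": joint torques, N m; "tcp_pos": TCP position; "tool_rot": TCP orientation; "wrist_force": force on the tool from outside, world axes, zero at the start; "ft_torque": the same for the moment, N m; "opening": opening from 0.0 (shut) to 1.0 (fully open); "finger_force": force on a finger pad.
Only numpy, scipy, OpenCV 4.12 (cv2) and the standard library are available. Lean on these libraries where they do the work, as an engineer would, in place of code of your own. Each camera call takes 0.05 s, during which the arm holds its last target. There are 200 camera calls.

## Working session

There is one attempt and no reset: what is moved stays moved. The work goes in short steps, Python scripts to look and compute and a tool call to move; the robot and the scene stay as the last step left them, time stands still between calls to the robot, and variables do not carry over. Pictures are saved under pics/ and viewed, at most 10 in all, crops included, and the job is handed in when it is done.

Besides the shell and the picture viewer there is one more tool, called after ">>>" as name(argument=value, ...), one argument or row to a line, values as JSON. arm_command: Moves the arm, as the interface text tells. Its arguments: {"type":"object","properties":{"series":{"type":"array","items":{"type":"object","properties":{"fingers":{"type":"number"},"delta_pos":{"type":"array","items":{"type":"number"}},"roll":{"type":"number"}}}},"grip_force":{"type":"number"}},"required":["series"]}

```bash
mkdir -p pics; cat > h.py <<'E'
import numpy as np, cv2
from station import manip
def par(n):
    p=manip.camera_params(n); return p,np.array(p["world_from_camera"])
def ray(n,uv):
    p,T=par(n); d=T[:3,:3]@np.array([(uv[0]-p["cx"])/p["fx"],(uv[1]-p["cy"])/p["fy"],1]); return T[:3,3],d
def onz(n,uv,z):
    o,d=ray(n,uv); return o+d*(z-o[2])/d[2]
def proj(n,P):
    p,T=par(n); c=T[:3,:3].T@(np.array(P,float)-T[:3,3]); return np.array([p["fx"]*c[0]/c[2]+p["cx"],p["fy"]*c[1]/c[2]+p["cy"]])
def tri(a,ua,b,ub):
    A=np.zeros((3,3));B=np.zeros(3);rs=[ray(a,ua),ray(b,ub)]
    for o,d in rs:
        d=d/np.linalg.norm(d);M=np.eye(3)-np.outer(d,d);A+=M;B+=M@o
    return np.linalg.solve(A,B)
E
python3 - <<'E'
from h import *
for n in("scene","top"):
    cv2.imwrite(f"pics/{n}0.png",manip.camera(n)); p,T=par(n); print(n,p["fx"],p["cx"],p["cy"],T.round(3).tolist())
s=manip.read_state();print(s)
E
```

```text
scene 517.2596896508071 330.3136544963391 201.69904379610014 [[-0.765, 0.548, -0.339, 980.69], [0.644, 0.661, -0.385, 447.601], [0.013, -0.512, -0.859, 1343.428], [0.0, 0.0, 0.0, 1.0]]
top 454.1817651893312 321.5546497411999 211.12783776880704 [[-0.006, -0.993, 0.121, 358.797], [-1.0, 0.005, -0.01, -44.914], [0.01, -0.121, -0.993, 1572.031], [0.0, 0.0, 0.0, 1.0]]
{'t': 0.1, 'joints': array([ 1.10080272,  0.41181431, -0.01269507,  1.59694771,  0.0055936 ,
        1.13431708, -0.08219273]), 'joint_velocities': array([-0.00069451, -0.00023728, -0.00151384, -0.00306356,  0.00057388,
        0.0017982 ,  0.00172036]), 'joint_efforts': array([ 2.09653706e-03, -6.01833415e+01,  6.84015770e-01, -3.00091267e+01,
        1.39757784e-02,  6.48844172e-03, -2.09806308e-05]), 'tcp_pos': array([ 244.2022679 , -574.83404931,  230.54592463]), 'tool_rot': array([ 9.79886445e-01,  1.99554576e-01, -1.95124314e-04, -6.98730791e-04]), 'wrist_force': array([ 0.31865749, -0.13451348, -0.38028318]), 'ft_torque': array([ 0.00461109,  0.01966674, -0.04003099]), 'finger_force': 0.0, 'opening': 0.9953818410747217}
```

View pics/scene0.png

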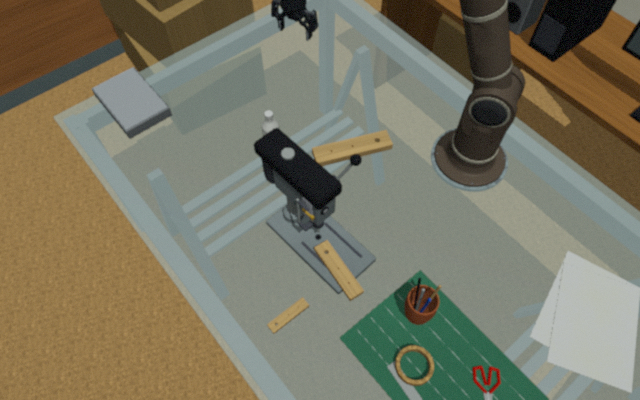

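View pics/top0.png

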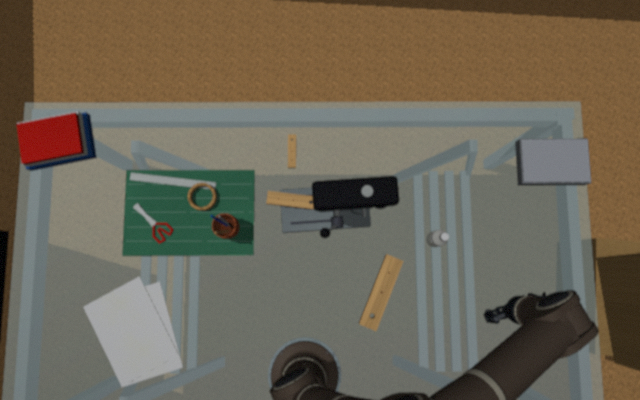

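Candidates for the strut: bar on the drill table (scene 340,270; top 290,200), long bar (scene 352,148; top 381,292), and small bar (scene 289,315; top 292,150). By the description (flat on the drill's table, about 180 mm) it is the first. I'll check it in a close crop.

```bash
python3 - <<'E'
from h import *
a=cv2.imread("pics/scene0.png")[130:305,245:385]; b=cv2.imread("pics/top0.png")[165:245,258:408]
a=cv2.resize(a,None,fx=3.4,fy=3.4,interpolation=cv2.INTER_CUBIC)
b=cv2.resize(b,None,fx=2.1,fy=2.1,interpolation=cv2.INTER_CUBIC)
o=np.zeros((595,800,3),np.uint8);o[:a.shape[0],:a.shape[1]]=a;o[:b.shape[0],480:480+b.shape[1]]=b
cv2.imwrite("pics/c1.png",o); print(a.shape,b.shape)
for n,r in (("scene",(225,305,300,375)),("top",(180,215,262,316))):
    im=cv2.imread(f"pics/{n}0.png");h=cv2.cvtColor(im,cv2.COLOR_BGR2HSV)
    m=cv2.inRange(h,(8,90,90),(28,255,255));k=np.zeros_like(m);k[r[0]:r[1],r[2]:r[3]]=m[r[0]:r[1],r[2]:r[3]]
    c=max(cv2.findContours(k,0,1)[0],key=cv2.contourArea);R=cv2.minAreaRect(c);P=cv2.boxPoints(R)
    print(n,R);print(np.array([onz(n,p,40) for p in P]).round(1))
E
```

```text
(595, 476, 3) (168, 315, 3)
scene ((338.273681640625, 269.5126647949219), (64.10795593261719, 16.387414932250977), 54.782405853271484)
[[600.4 -52.2  40. ]
 [552.8 -51.   40. ]
 [576.9 131.5  40. ]
 [621.7 128.5  40. ]]
top ((290.2626037597656, 199.8115234375), (47.10206985473633, 12.827967643737793), 6.842773914337158)
[[573.2 127.6  40. ]
 [617.  122.7  40. ]
 [596.9 -36.8  40. ]
 [553.2 -31.4  40. ]]
```

View pics/c1.png

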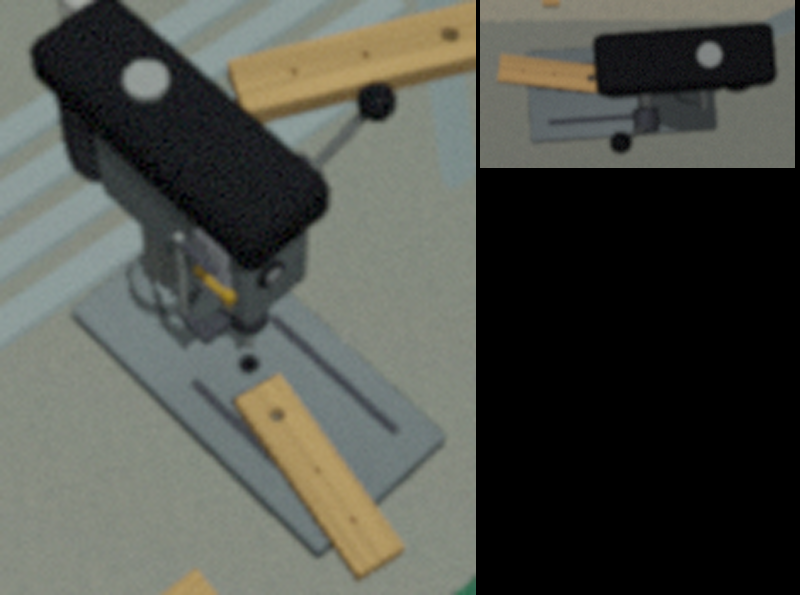

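```bash
python3 - <<'E'
from h import *
c=lambda u,v:(245+u/3.4,130+v/3.4)
R,F,L=[onz("scene",c(*p),22) for p in((443,437),(320,553),(73,313))]
print("corners",R.round(1),F.round(1),L.round(1),np.linalg.norm((R-F)),np.linalg.norm(F-L))
print("tablehole",onz("scene",c(249,364),22),"struthole",onz("scene",c(277,414),40), "pilots",onz("scene",c(318,469),40),onz("scene",c(353,520),40))
print("knob",tri("scene",c(376,101),"top",((621-480)/2.1+258,142/2.1+165)))
im=cv2.imread("pics/top0.png");m=(im.max(2)<45).astype(np.uint8)*255
k=np.zeros_like(m);k[170:215,305:405]=m[170:215,305:405];k=cv2.morphologyEx(k,cv2.MORPH_OPEN,np.ones((5,5)))
q=max(cv2.findContours(k,0,1)[0],key=cv2.contourArea);B=cv2.minAreaRect(q);P=np.array([onz("top",p,316) for p in cv2.boxPoints(B)]);print(B,P.round(1),P.mean(0))
# front edge F-R direction -> -y of drill ; FL direction = +x
x=(L-F)[:2];x/=np.linalg.norm(x);y=(F-R)[:2];y/=np.linalg.norm(y)
print("yaw",np.degrees(np.arctan2(x[1],x[0])),np.degrees(np.arctan2(-y[0],y[1])))
for yaw in (np.arctan2(x[1],x[0]),):
    ex=np.array([np.cos(yaw),np.sin(yaw)]);ey=np.array([-ex[1],ex[0]])
    for nm,p,d in(("R",R,(-160,-75)),("F",F,(-160,75)),("L",L,(145,75)),("cov",P.mean(0),(73.5,0))): print(nm,(p[:2]-ex*d[0]-ey*d[1]).round(1))
E
```

```text
corners [481.8  77.1  22. ] [624.9  88.7  22. ] [ 646.6 -210.2   22. ] 143.61227664783874 299.704325923238
tablehole [561.91522088 -76.68934999  22.        ] struthole [579.0092326 -19.6804076  40.       ] pilots [584.83681771  38.61555525  40.        ] [591.89910332  89.40175559  40.        ]
knob [451.34999762 -66.65805483 314.20184463]
((355.16217041015625, 193.85089111328125), (30.066511154174805, 84.42015838623047), 86.05481719970703) [[ 595.2  -31.7  316. ]
 [ 610.9 -269.   316. ]
 [ 525.6 -272.6  316. ]
 [ 510.4  -37.2  316. ]] [ 560.51983206 -152.61203958  316.        ]
yaw -85.8624649889043 -85.35625106647703
R [568.2 -77.1]
F [561.7 -76.3]
L [561.3 -71. ]
cov [555.2 -79.3]
```

The close crop shows the strut on the table. Its hole is at scene (326.5,251.8), with pilots at (338.5,268) and (349,283). The dark table hole under the spindle is at (318,237), so the choice is right. I need to shift the hole about (-17,-57) mm. First I'll go up and over.

>>> arm_command(
  series=[
    {"delta_pos":[0,0,2],"fingers":1},
    {"delta_pos":[0,0,4],"fingers":1},
    {"delta_pos":[0,0,6],"fingers":1},
    {"delta_pos":[0.8,1.5,7],"roll":8,"fingers":1},
    {"delta_pos":[1.7,3.2,7],"roll":16,"fingers":1},
    {"delta_pos":[2.5,4.9,7],"roll":24,"fingers":1},
    {"delta_pos":[3.3,6.5,7],"roll":30,"fingers":1},
    {"delta_pos":[4.2,8.1,7],"roll":30,"fingers":1},
  ],
)

```text
invalid input
```

>>> arm_command(
  series=[
    {"delta_pos":[0.9,1.7,0],"roll":6},
    {"delta_pos":[1.8,3.4,0],"roll":12},
    {"delta_pos":[2.7,5.2,0],"roll":18},
    {"delta_pos":[3.6,7.0,0],"roll":24},
    {"delta_pos":[4.5,8.7,0],"roll":30},
    {"delta_pos":[5.4,10.4,0],"roll":30},
    {"delta_pos":[6.3,12.2,0],"roll":30},
    {"delta_pos":[7.2,13.9,0],"roll":30},
  ],
)

```text
invalid input
```

```bash
python3 - <<'E'
from h import *
from scipy.spatial.transform import Rotation as R
s=manip.read_state();print(s['t'],s['tcp_pos'],R.from_quat(s['tool_rot']).as_matrix()[:,1],s['joints'])
print(proj("scene",(561,-77,54)),proj("scene",(561,-77,22)))
E
```

```text
0.1 [ 244.2022679  -574.83404931  230.54592463] [ 0.39108138 -0.92035497 -0.00144723] [ 1.10080272  0.41181431 -0.01269507  1.59694771  0.0055936   1.13431708
 -0.08219273]
[318.33922931 231.62072492] [318.41382998 236.80134298]
```

>>> arm_command(
  series=[
    {"delta_pos":[0,0,2],"roll":0,"fingers":1},
    {"delta_pos":[0,0,4],"roll":0,"fingers":1},
    {"delta_pos":[0,0,6],"roll":0,"fingers":1},
    {"delta_pos":[0.8,1.5,7],"roll":8,"fingers":1},
    {"delta_pos":[1.7,3.2,7],"roll":16,"fingers":1},
    {"delta_pos":[2.5,4.9,7],"roll":24,"fingers":1},
    {"delta_pos":[3.3,6.5,7],"roll":30,"fingers":1},
    {"delta_pos":[4.2,8.1,7],"roll":30,"fingers":1},
  ],
  grip_force=30,
)

```text
t: 0.9
tcp_pos: [349.5, -371.0, 406.2]
tool_rot: [0.894, 0.448, -0.0, -0.0]
wrist_force: [0.5, -0.2, -0.1]
opening: 1.001
finger_force: 0.0
```

>>> arm_command(
  series=[
    {"delta_pos":[0.9,1.7,0],"roll":6,"fingers":1},
    {"delta_pos":[1.8,3.4,0],"roll":12,"fingers":1},
    {"delta_pos":[2.7,5.2,0],"roll":18,"fingers":1},
    {"delta_pos":[3.6,7.0,0],"roll":24,"fingers":1},
    {"delta_pos":[4.5,8.7,0],"roll":30,"fingers":1},
    {"delta_pos":[5.4,10.4,0],"roll":30,"fingers":1},
    {"delta_pos":[6.3,12.2,0],"roll":30,"fingers":1},
    {"delta_pos":[7.2,13.9,0],"roll":30,"fingers":1},
  ],
)

```text
t: 1.7
tcp_pos: [529.8, -23.3, 406.2]
tool_rot: [0.749, 0.663, -0.0, 0.0]
wrist_force: [1.6, -0.1, 0.1]
opening: 0.999
finger_force: 0.0
```

>>> arm_command(
  series=[
    {"delta_pos":[0.9,1.7,0],"roll":0,"fingers":1},
    {"delta_pos":[1.7,3.4,0],"roll":0,"fingers":1},
    {"delta_pos":[2.4,4.8,0],"roll":0,"fingers":1},
    {"delta_pos":[2.4,4.8,-2],"roll":0,"fingers":1},
    {"delta_pos":[2.4,4.8,-4],"roll":0,"fingers":1},
    {"delta_pos":[2.4,4.8,-6],"roll":0,"fingers":1},
    {"delta_pos":[2.4,4.8,-8],"roll":0,"fingers":1},
    {"delta_pos":[2.4,4.8,-9],"roll":0,"fingers":1},
  ],
)

```text
t: 2.5
tcp_pos: [586.9, 93.9, 176.4]
tool_rot: [0.749, 0.663, -0.003, -0.002]
wrist_force: [-0.4, -0.9, 0.2]
opening: 1.0
finger_force: 0.0
```

>>> arm_command(
  series=[
    {"delta_pos":[0.15,0.1,-2],"roll":0,"fingers":1},
    {"delta_pos":[0.15,0.1,-4],"roll":0,"fingers":1},
    {"delta_pos":[0.15,0.1,-5.2],"roll":0,"fingers":1},
    {"delta_pos":[0.15,0.1,-5.8],"roll":0,"fingers":1},
    {"delta_pos":[0.15,0.1,-5.9],"roll":0,"fingers":1},
    {"delta_pos":[0.15,0.1,-5.9],"roll":0,"fingers":1},
  ],
)

```text
t: 3.1
tcp_pos: [593.8, 97.6, 34.6]
tool_rot: [0.749, 0.663, 0.0, 0.0]
wrist_force: [-0.9, 0.1, 0.9]
opening: 1.0
finger_force: 0.0
```

```bash
python3 - <<'E'
from h import *
s=manip.read_state();print(s['t'],s['tcp_pos'])
a=manip.camera("scene")[190:310,270:410];b=manip.camera("top")[165:225,250:350]
o=np.zeros((600,800,3),np.uint8)
a=cv2.resize(a,None,fx=3.5,fy=3.5,interpolation=2);b=cv2.resize(b,None,fx=3,fy=3,interpolation=2)
o[:420,:490]=a;o[:180,495:795]=b;cv2.imwrite("pics/c2.png",o[:425])
E
```

```text
3.1 [593.80671998  97.57719722  34.61781678]
```

View pics/c2.png

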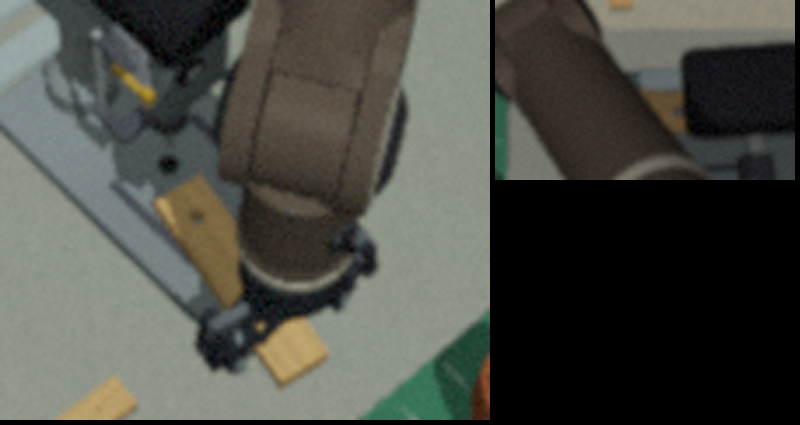

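The gripper straddles the strut's front end, and both the strut hole (crop 197,215) and the table hole (168,163) stay visible. I'll lower a little and grip.

>>> arm_command(
  series=[
    {"delta_pos":[0,0,-0.4],"roll":0,"fingers":1},
    {"delta_pos":[0,0,-0.4],"roll":0,"fingers":0.3},
    {"delta_pos":[0,0,-0.4],"roll":0,"fingers":0.3},
    {"delta_pos":[0,0,-0.4],"roll":0,"fingers":0.3},
    {"delta_pos":[0,0,-0.4],"roll":0,"fingers":0.3},
    {"delta_pos":[0,0,-0.4],"roll":0,"fingers":0.3},
    {"delta_pos":[0,0,-0.4],"roll":0,"fingers":0.3},
  ],
  grip_force=30,
)

```text
t: 3.9
tcp_pos: [593.4, 97.3, 24.2]
tool_rot: [0.749, 0.663, 0.0, 0.0]
wrist_force: [-1.1, -0.2, 5.1]
opening: 0.51
finger_force: 34.4
```

>>> arm_command(
  series=[
    {"delta_pos":[-0.1,-0.35,0],"roll":0,"fingers":0.3},
    {"delta_pos":[-0.2,-0.7,0],"roll":0,"fingers":0.3},
    {"delta_pos":[-0.3,-1.05,0],"roll":0,"fingers":0.3},
    {"delta_pos":[-0.4,-1.4,0],"roll":0,"fingers":0.3},
    {"delta_pos":[-0.5,-1.7,0],"roll":0,"fingers":0.3},
    {"delta_pos":[-0.6,-1.95,0],"roll":0,"fingers":0.3},
    {"delta_pos":[-0.65,-2.1,0],"roll":0,"fingers":0.3},
    {"delta_pos":[-0.65,-2.1,0],"roll":0,"fingers":0.3},
  ],
)

```text
t: 4.7
tcp_pos: [577.0, 43.4, 24.2]
tool_rot: [0.749, 0.662, 0.0, 0.0]
wrist_force: [0.2, 0.0, 6.2]
opening: 0.51
finger_force: 34.5
```

```bash
python3 - <<'E'
from h import *
s=manip.read_state();print(s['t'],s['tcp_pos'],s['wrist_force'])
im=np.mean([manip.camera("scene") for _ in range(6)],0)
cv2.imwrite("pics/m3.png",im.astype(np.uint8))
a=im[205:275,285:375].astype(np.uint8)
cv2.imwrite("pics/c3.png",cv2.resize(a,None,fx=8,fy=8,interpolation=2))
E
```

```text
4.7 [577.04798084  43.37756898  24.21102256] [0.20899957 0.01435076 6.20290235]
```

View pics/c3.png

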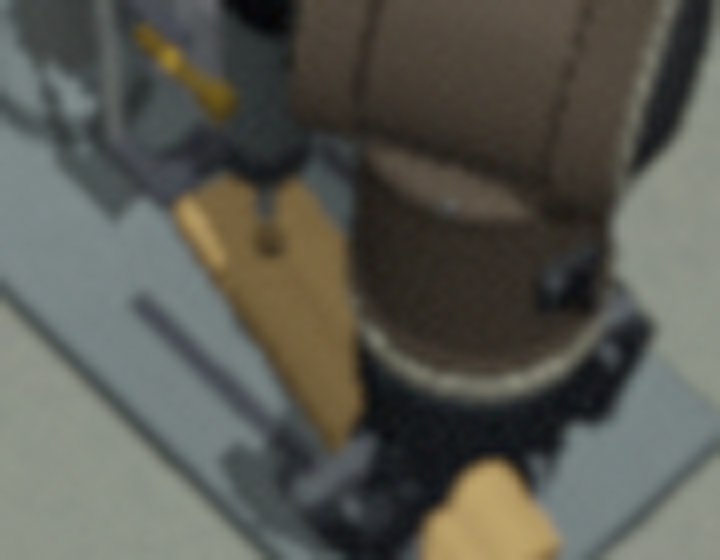

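The crop shows the hole at crop (268,240), i.e. scene (318.5,235), just below the bit tip at about crop (266,222). Next I'll compute the remaining offset.

```bash
python3 - <<'E'
from h import *
g=cv2.imread("pics/m3.png").astype(float)
def dark(im,u0,u1,v0,v1,bg):
    w=np.clip(bg-im[v0:v1,u0:u1].mean(2),0,None);V,U=np.mgrid[v0:v1,u0:u1];return (w*U).sum()/w.sum(),(w*V).sum()/w.sum()
print(g[226:240,312:326].mean(2).round().astype(int))
i0=cv2.imread("pics/scene0.png").astype(float)
print(i0[231:243,312:325].mean(2).round().astype(int))
a=dark(i0,313,324,233,242,85);print("table",a,onz("scene",a,22))
c=dark(i0,322,332,248,256,95);print("strut0",c,onz("scene",c,40))
h=dark(g,314,324,232,239,70);print("strut1",h,onz("scene",h,40))
print(proj("scene",(562,-77,40)))
E
```

```text
[[ 60  55  40  30  29  26  26  26  29  36  52  70  78  71]
 [ 82  77  62  47  35  30  31  34  47  64  73  81  81  78]
 [ 92  90  83  79  62  46  47  55  68  85  90  86  83  81]
 [ 91  92  91  89  82  62  62  73  89  94  96  94  88  81]
 [ 95  93  92  91  82  69  67  79  92  95  95  95  92  84]
 [ 93  92  92  88  85  74  69  81  94  97  95  95  94  88]
 [ 94  94  93  93  87  80  75  83  96  98  95  94  94  93]
 [ 92  93  92  91  86  74  70  77  89  95  95  95  94  95]
 [100  93  94  91  82  67  64  69  81  93  98  95  97  94]
 [109  95  93  91  81  62  57  63  77  94  99  97  99  98]
 [122 101  91  93  85  69  55  60  77  92  98  98  98  98]
 [123 101  93  92  90  84  79  82  88  94  97  98  98  98]
 [101  94  92  92  92  93  93  91  91  92  95  98  98  97]
 [ 84  87  90  94  94  94  95  95  93  93  93  97  99  98]]
[[119 114  90  77  81  90  93 105 121 123 121 120 121]
 [123 119 101  95 106 107 108 111 119 125 122 124 121]
 [120 121 118 111 113 112 113 113 120 121 125 123 123]
 [120 123 117 113  93  79  76  87 109 117 123 123 126]
 [123 122 117  94  68  48  39  56  83 105 120 119 121]
 [123 119 112  80  46  25  26  33  60  96 120 120 123]
 [121 117 110  77  36  27  14  30  55  95 117 124 120]
 [121 119 113  95  55  37  36  49  75 108 121 122 121]
 [121 123 117 108  87  74  67  89 105 116 121 121 123]
 [120 120 123 117 110 108 105 112 118 119 117 116 123]
 [117 120 119 121 118 118 116 119 119 117 116 116 121]
 [118 120 120 120 123 123 121 118 117 113 123 132 139]]
table (np.float64(317.7390120575652), np.float64(236.63204978607547)) [562.1405138  -78.65041271  22.        ]
strut0 (np.float64(326.64102564102564), np.float64(251.6153846153846)) [578.35313655 -19.72840346  40.        ]
strut1 (np.float64(318.10362694300517), np.float64(235.24870466321244)) [564.27574988 -74.20631766  40.        ]
[318.09888288 234.11227944]
```

>>> arm_command(
  series=[
    {"delta_pos":[-0.02,-0.1,0],"roll":0,"fingers":0.3},
    {"delta_pos":[-0.05,-0.18,0],"roll":0,"fingers":0.3},
    {"delta_pos":[-0.05,-0.18,0],"roll":0,"fingers":0.3},
    {"delta_pos":[-0.05,-0.18,0],"roll":0,"fingers":0.3},
  ],
)

```text
t: 5.4
tcp_pos: [576.0, 39.7, 24.2]
tool_rot: [0.749, 0.663, 0.001, 0.0]
wrist_force: [0.5, 2.3, 5.4]
opening: 0.505
finger_force: 34.4
```

```bash
python3 - <<'E'
from h import *
s=manip.read_state();print(s['t'],s['tcp_pos'],s['wrist_force'])
im=np.mean([manip.camera("scene") for _ in range(10)],0)
cv2.imwrite("pics/m4.png",im.astype(np.uint8))
print(im[226:240,312:326].mean(2).round().astype(int))
for P in((562,-78.6,40),(562,-78.6,54),(562,-82.6,40),(566,-78.6,40)):print(proj("scene",P))
a=im[200:260,290:350].astype(np.uint8)
cv2.imwrite("pics/c4.png",cv2.resize(a,None,fx=10,fy=10,interpolation=2))
E
```

```text
5.4 [575.97323228  39.70799944  24.22210228] [0.51549179 2.31541329 5.35693032]
[[ 68  58  39  29  27  30  27  27  28  37  53  70  78  73]
 [ 87  79  63  48  35  31  31  33  46  65  76  81  82  79]
 [ 92  90  84  76  61  46  46  56  71  86  90  89  84  82]
 [ 93  92  92  89  80  65  61  75  88  94  96  93  89  83]
 [ 94  92  92  90  83  69  67  79  95  96  95  94  93  89]
 [ 93  94  92  91  84  72  68  79  96  98  96  96  96  92]
 [ 95  94  92  89  80  68  67  76  93  98  95  95  95  94]
 [ 96  93  93  86  72  63  64  72  88  98  98  97  98  95]
 [102  94  94  87  69  60  56  71  86  97  99  98  97  97]
 [108  94  93  91  80  62  59  72  90  96  99  98  98  98]
 [123 101  94  92  90  83  82  86  91  97  98  99  98  98]
 [121 100  92  94  95  94  93  93  92  95  97  99  99  98]
 [102  92  91  94  94  94  94  94  93  92  95  98  98  99]
 [ 86  84  90  92  93  94  94  94  93  93  93  95  97  99]]
[317.73998932 233.72456896]
[317.701777   231.43299956]
[316.84407542 232.75671879]
[316.64553543 234.52917543]
```

View pics/c4.png

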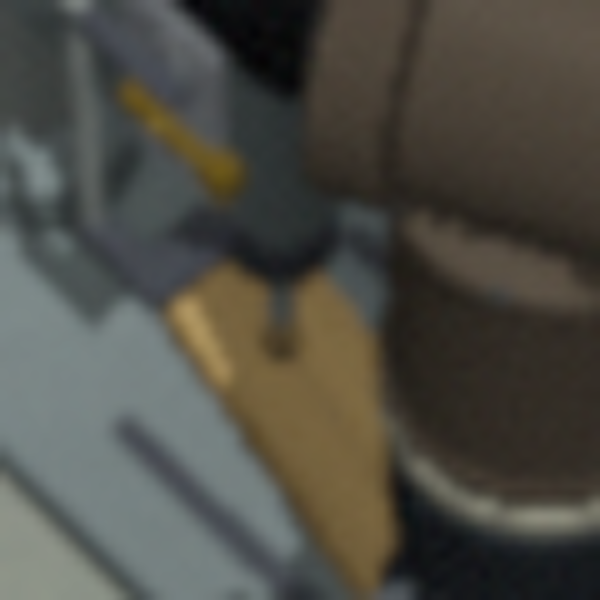

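```bash
python3 - <<'E'
from h import *
i0=cv2.imread("pics/scene0.png").astype(float)
print(i0[247:258,321:333].mean(2).round().astype(int))
c=np.array([326.64,251.6]);
def prof(im,u): return cv2.remap(im.mean(2).astype(np.float32),np.float32([[u]*9]),np.float32([np.arange(v0,v0+9)]),1)
m4=np.float32(cv2.imread("pics/m4.png").mean(2));m3=np.float32(cv2.imread("pics/m3.png").mean(2));i=np.float32(i0.mean(2))
# darkness vs row, summed over 7 columns, below center
for nm,im,u,v in(("s0",i,327,249),("m3",m3,318,232),("m4",m4,318,232)):
    q=im[v:v+7,u-4:u+5]; bg=np.median(im[v+5:v+8,u-3:u+4]); print(nm,bg,(bg-q).clip(0).sum(1).round(),"col",((bg-q).clip(0).sum(0)).round())
E
```

```text
[[136 135 139 144 146 147 143 142 141 140 141 138]
 [141 137 137 139 138 144 143 144 144 143 140 141]
 [138 138 135 133 134 130 136 142 142 143 141 139]
 [141 138 134 126 113 107 111 130 141 141 142 142]
 [139 139 130 115  99  91  94 113 141 146 145 145]
 [141 140 135 115 102  94  88 111 139 147 146 144]
 [138 139 135 131 113 107 109 125 144 146 145 143]
 [138 140 137 137 134 133 131 134 138 147 144 148]
 [135 139 138 140 138 137 138 139 139 142 144 148]
 [127 138 140 138 141 141 142 137 138 137 142 144]
 [112 128 137 139 140 140 140 140 137 137 143 146]]
s0 138.33333 [ 23. 109. 188. 185. 110.  24.   1.] col [ 24.  73. 135. 169. 162.  78.   0.   0.   0.]
m3 92.0 [ 42.  65.  99. 121. 116.  36.   2.] col [  1.   4.  41. 116. 152. 119.  48.   0.   0.]
m4 93.0 [ 90. 117. 133. 107.  36.   4.   5.] col [  7.  23.  78. 132. 139.  91.  22.   2.   0.]
```

The residual is about 1 mm, so I'll let go, raise and re-check.

>>> arm_command(
  series=[
    {"delta_pos":[0,0,0],"roll":0,"fingers":0.75},
    {"delta_pos":[0,0,0],"roll":0,"fingers":0.75},
    {"delta_pos":[0,0,0],"roll":0,"fingers":0.75},
    {"delta_pos":[0,0,0.5],"roll":0,"fingers":0.75},
    {"delta_pos":[0,0,1.5],"roll":0,"fingers":0.75},
    {"delta_pos":[0,0,3.5],"roll":0,"fingers":0.75},
    {"delta_pos":[0,0,5.5],"roll":0,"fingers":0.75},
    {"delta_pos":[0,0,7.5],"roll":0,"fingers":0.75},
  ],
)

```text
t: 6.7
tcp_pos: [575.1, 40.4, 214.0]
tool_rot: [0.749, 0.663, 0.0, -0.0]
wrist_force: [0.3, -0.7, -0.5]
opening: 0.753
finger_force: 0.0
```

>>> arm_command(
  series=[
    {"delta_pos":[0,0,2],"roll":0,"fingers":0.75},
    {"delta_pos":[0,0,4],"roll":0,"fingers":0.75},
    {"delta_pos":[0,0,6],"roll":0,"fingers":0.75},
    {"delta_pos":[-1.6,-1,7.5],"roll":4,"fingers":0.6},
    {"delta_pos":[-3.2,-2.2,7.5],"roll":8,"fingers":0.6},
    {"delta_pos":[-4.9,-3.6,7.5],"roll":11,"fingers":0.6},
    {"delta_pos":[-4.9,-4.2,7.5],"roll":11,"fingers":0.6},
    {"delta_pos":[-4.9,-4.2,7.5],"roll":11,"fingers":0.6},
  ],
)

```text
t: 7.5
tcp_pos: [451.1, -68.2, 400.0]
tool_rot: [0.684, 0.729, -0.001, 0.001]
wrist_force: [0.2, 0.6, 0.2]
opening: 0.599
finger_force: 0.0
```

```bash
python3 - <<'E'
from h import *
from scipy.spatial.transform import Rotation as R
s=manip.read_state();print(s['t'],s['tcp_pos'],R.from_quat(s['tool_rot']).as_matrix()[:,1])
im=np.mean([manip.camera("scene") for _ in range(10)],0);t=np.mean([manip.camera("top") for _ in range(6)],0)
cv2.imwrite("pics/s5.png",im.astype(np.uint8));cv2.imwrite("pics/t5.png",t.astype(np.uint8))
print(im[228:240,311:325].mean(2).round().astype(int))
a=cv2.resize(im[195:265,285:345].astype(np.uint8),None,fx=8,fy=8,interpolation=2)
b=cv2.resize(t[190:250,290:350].astype(np.uint8),None,fx=5,fy=5,interpolation=2)
o=np.zeros((560,785,3),np.uint8);o[:,:480]=a;o[:300,485:]=b;cv2.imwrite("pics/c5.png",o)
E
```

```text
7.5 [451.10837801 -68.20758247 400.0196561 ] [9.97929712e-01 6.43095455e-02 7.56445944e-04]
[[109 101  99  91  78  62  55  65  86 111 133 140 139 131]
 [136 133 129 120  96  82  81  92 114 136 145 146 143 138]
 [144 144 141 130 105  87  88 100 123 144 148 146 146 144]
 [144 144 144 138 122  96  90 101 122 144 148 146 145 145]
 [144 144 144 142 129 100  94  99 116 139 148 148 146 145]
 [143 144 144 143 131 102  91  91 102 128 146 149 148 147]
 [140 143 144 144 134 108  86  79  92 125 147 150 149 149]
 [136 142 143 144 140 122  96  88 106 132 147 151 150 149]
 [127 140 143 144 144 138 130 128 132 140 146 150 151 149]
 [114 132 139 143 144 143 144 143 142 141 145 148 150 150]
 [ 96 116 133 141 143 144 144 146 144 141 141 145 149 150]
 [ 99  99 121 137 142 144 144 145 144 143 141 142 146 149]]
```

View pics/c5.png

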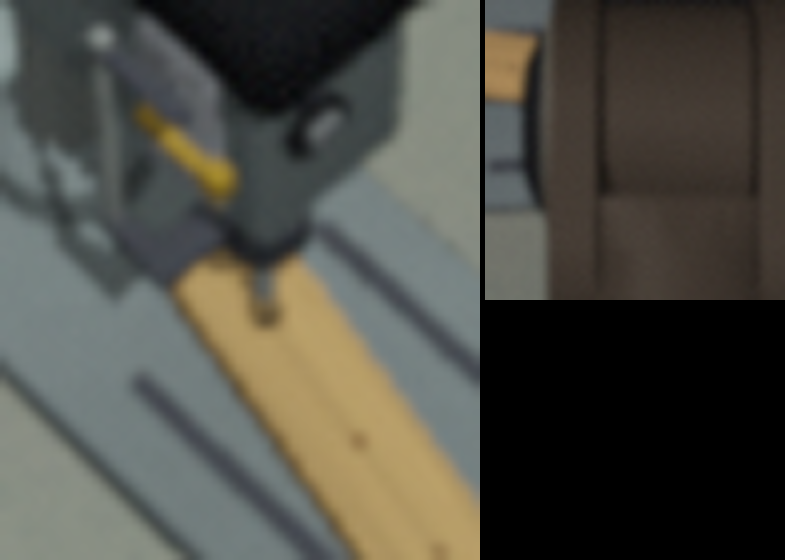

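Released: the strut is flat, with its hole at scene (318.0,234.2) against an ideal of about (317.7,233.7), so roughly 1.5 mm off. Now the knob.

>>> arm_command(
  series=[
    {"delta_pos":[0.04,0.1,-1.5],"roll":0,"fingers":0.6},
    {"delta_pos":[0.04,0.1,-3],"roll":0,"fingers":0.6},
    {"delta_pos":[0.04,0.1,-3.7],"roll":0,"fingers":0.6},
    {"delta_pos":[0.04,0.1,-4.0],"roll":0,"fingers":0.6},
    {"delta_pos":[0.04,0.1,-4.0],"roll":0,"fingers":0.6},
  ],
)

```text
t: 8.8
tcp_pos: [454.0, -62.2, 298.4]
tool_rot: [0.682, 0.732, -0.0, -0.001]
wrist_force: [-0.3, -1.0, 0.2]
opening: 0.6
finger_force: 0.0
```

>>> arm_command(
  series=[
    {"delta_pos":[0,0,0],"roll":0,"fingers":0.1},
    {"delta_pos":[0,0,0],"roll":0,"fingers":0.1},
    {"delta_pos":[0,0,0],"roll":0,"fingers":0.1},
    {"delta_pos":[0,0,0],"roll":0,"fingers":0.1},
    {"delta_pos":[0,0,0],"roll":0,"fingers":0.1},
  ],
  grip_force=40,
)

```text
t: 9.3
tcp_pos: [452.5, -62.5, 300.0]
tool_rot: [0.682, 0.731, -0.001, -0.001]
wrist_force: [-11.0, 0.4, 6.6]
opening: 0.325
finger_force: 38.8
```

Gripped, but a bit off-centre (opening 27.6 mm, side force 11 N), so I'll regrip slightly shifted.

>>> arm_command(
  series=[
    {"delta_pos":[0,0,0],"roll":0,"fingers":0.6},
    {"delta_pos":[0,0,0],"roll":0,"fingers":0.6},
    {"delta_pos":[-0.1,-0.15,-0.2],"roll":0,"fingers":0.6},
    {"delta_pos":[-0.1,-0.15,-0.2],"roll":0,"fingers":0.1},
    {"delta_pos":[-0.1,-0.15,-0.2],"roll":0,"fingers":0.1},
    {"delta_pos":[-0.1,-0.15,-0.2],"roll":0,"fingers":0.1},
    {"delta_pos":[-0.1,-0.15,-0.2],"roll":0,"fingers":0.1},
    {"delta_pos":[-0.1,-0.15,-0.2],"roll":0,"fingers":0.1},
  ],
)

```text
t: 10.1
tcp_pos: [452.5, -66.3, 294.0]
tool_rot: [0.682, 0.731, 0.001, 0.001]
wrist_force: [5.0, -1.5, -2.2]
opening: 0.329
finger_force: 39.5
```

>>> arm_command(
  series=[
    {"delta_pos":[-0.01,0.22,-0.09],"roll":0,"fingers":0.1},
    {"delta_pos":[-0.03,0.44,-0.19],"roll":0,"fingers":0.1},
    {"delta_pos":[-0.04,0.65,-0.3],"roll":0,"fingers":0.1},
    {"delta_pos":[-0.06,0.86,-0.42],"roll":0,"fingers":0.1},
    {"delta_pos":[-0.07,1.06,-0.55],"roll":0,"fingers":0.1},
    {"delta_pos":[-0.09,1.25,-0.69],"roll":0,"fingers":0.1},
    {"delta_pos":[-0.11,1.62,-1.0],"roll":0,"fingers":0.1},
    {"delta_pos":[-0.11,1.62,-1.0],"roll":0,"fingers":0.1},
  ],
  grip_force=50,
)

```text
t: 10.9
tcp_pos: [449.9, -25.7, 269.5]
tool_rot: [0.682, 0.732, 0.0, 0.001]
wrist_force: [1.2, -3.3, 6.9]
opening: 0.32
finger_force: 51.1
```

```bash
python3 - <<'E'
from h import *
s=manip.read_state();print(s['t'],s['tcp_pos'],s['wrist_force'],s['opening'])
im=np.mean([manip.camera("scene") for _ in range(10)],0)
cv2.imwrite("pics/s6.png",im.astype(np.uint8))
print(im[228:240,311:325].mean(2).round().astype(int))
i5=cv2.imread("pics/s5.png")
a=[cv2.resize(x[195:250,290:340].astype(np.uint8),None,fx=7.9,fy=7.9,interpolation=2) for x in(i5,im)]
cv2.imwrite("pics/c6.png",np.hstack(a))
E
```

```text
10.9 [449.86031478 -25.65052947 269.45007041] [ 1.23190855 -3.28239806  6.9169936 ] 0.31995550615577173
[[ 74  73  61  45  37  37  37  39  38  47  69 102 128 131]
 [ 94  88  80  72  65  52  45  49  65  87 111 134 145 141]
 [124 109 103 105 105  81  70  81 107 132 141 147 148 146]
 [142 136 136 134 126  98  86  97 122 145 150 148 148 148]
 [147 145 144 144 131  98  87  98 115 140 151 149 148 149]
 [145 146 146 145 132  95  85  89  99 129 149 151 150 149]
 [142 146 147 146 134 103  85  79  93 126 148 152 151 151]
 [137 144 147 146 141 122  98  90 108 134 148 153 152 151]
 [130 142 145 146 145 140 132 129 134 142 149 151 152 152]
 [115 133 142 145 146 146 145 145 143 143 147 150 151 153]
 [ 98 117 134 143 145 146 146 147 146 144 143 147 151 152]
 [ 99 100 122 138 144 146 146 147 146 144 144 145 149 151]]
```

View pics/c6.png

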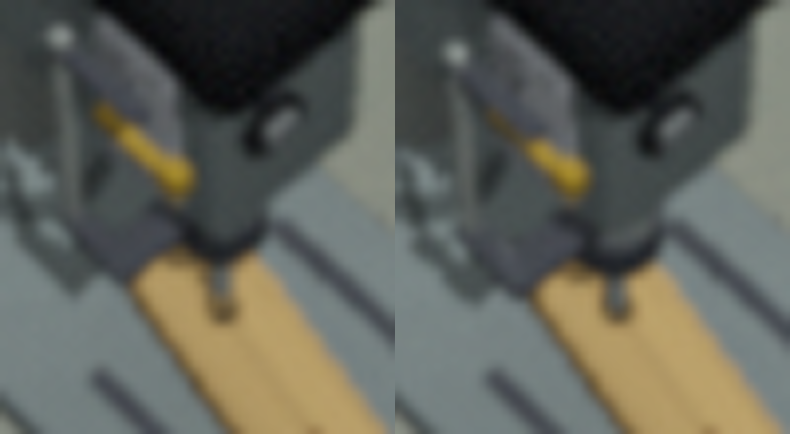

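The pointer has come down about 11 mm and now starts to overlap the tab in the view (crop 490,110 to 540,150). The bit tip is just above the hole. I'll compare bit and hole columns by colour, which is independent of shading.

```bash
python3 - <<'E'
from h import *
for f in("s5","s6"):
    im=cv2.imread(f"pics/{f}.png").astype(float);d=im[:,:,2]-im[:,:,0];print(f);print(d[228:239,311:325].astype(int))
    w=(d[229:237,322].mean()-d[:, 312:323]).clip(5)-5
    for r in range(229,237): print(r,round((w[r]*np.arange(312,323)).sum()/w[r].sum(),2),round(w[r].sum()),end="; ")
    print()
im=cv2.imread("pics/scene0.png").astype(float);d=im[:,:,2]-im[:,:,0];print(d[247:257,321:333].astype(int))
w=(80-d[248:256,322:331]).clip(8)-8;V,U=np.mgrid[248:256,322:331];print((w*U).sum()/w.sum(),(w*V).sum()/w.sum())
E
```

```text
s5
[[62 60 59 53 44 25  1  8 32 58 71 60 27 -1]
 [74 74 73 70 56 32  5  9 43 71 79 75 57 27]
 [77 77 77 74 60 34  3  9 45 75 78 79 72 56]
 [78 79 78 76 68 41 10 13 48 75 79 78 78 72]
 [77 78 77 77 71 52 32 30 54 75 79 79 79 78]
 [77 77 76 77 73 60 50 45 54 71 79 78 78 79]
 [75 76 77 78 75 64 50 44 54 71 79 79 79 79]
 [75 76 76 78 77 69 55 50 61 74 78 79 78 79]
 [72 76 76 78 77 76 73 71 72 76 78 80 78 80]
 [66 74 75 76 77 78 76 77 77 77 76 79 80 78]
 [48 66 73 77 77 77 78 77 77 76 77 78 79 79]]
229 317.2 228; 230 317.25 216; 231 317.36 187; 232 317.44 128; 233 317.69 87; 234 317.79 84; 235 317.75 58; 236 318.24 4; 
s6
[[25 37 28 10  0 -6 -8 -7 -6  3 25 36 23  0]
 [53 55 48 39 30 11 -4  1 21 43 60 68 56 29]
 [72 65 61 61 58 35  3  9 43 71 76 78 73 56]
 [77 75 73 75 72 44  4  9 47 75 79 80 78 73]
 [77 77 79 78 73 45  3  5 44 75 80 80 79 76]
 [77 77 79 77 74 45 10  7 41 71 79 80 79 79]
 [77 75 77 77 75 58 32 23 48 72 79 81 80 80]
 [76 77 76 78 76 68 53 48 61 75 80 79 79 81]
 [73 75 77 78 78 75 73 72 74 77 79 80 80 79]
 [68 74 77 77 78 77 78 78 77 78 78 80 81 79]
 [48 67 75 76 78 77 78 77 78 77 77 78 79 81]]
229 316.78 434; 230 316.75 253; 231 317.44 190; 232 317.5 196; 233 317.57 192; 234 317.67 133; 235 317.71 63; 236 317.83 2; 
[[78 79 74 74 78 79 78 76 78 78 71 54]
 [74 76 73 76 78 77 82 79 79 77 79 67]
 [78 75 75 77 70 74 76 78 77 76 78 73]
 [76 74 77 71 65 66 65 70 78 82 76 77]
 [75 77 75 63 49 50 48 65 75 77 77 75]
 [72 76 74 58 37 27 42 63 75 76 77 79]
 [76 77 76 63 50 41 53 70 76 80 80 79]
 [77 77 79 76 68 65 69 76 76 76 79 78]
 [73 75 76 76 77 76 78 73 76 77 79 77]
 [70 72 73 75 77 77 76 76 73 78 77 80]]
325.8941176470588 251.92352941176472
```

Bit column is 317.45 and hole column 317.75, about 1 mm off and inside the 2 mm clearance. I'll continue slowly.

>>> arm_command(
  series=[
    {"delta_pos":[-0.01,0.17,-0.17],"roll":0,"fingers":0.1},
    {"delta_pos":[-0.02,0.34,-0.34],"roll":0,"fingers":0.1},
    {"delta_pos":[-0.03,0.49,-0.53],"roll":0,"fingers":0.1},
    {"delta_pos":[-0.04,0.64,-0.72],"roll":0,"fingers":0.1},
    {"delta_pos":[-0.05,0.77,-0.92],"roll":0,"fingers":0.1},
    {"delta_pos":[-0.06,0.9,-1.12],"roll":0,"fingers":0.1},
    {"delta_pos":[-0.06,0.9,-1.12],"roll":0,"fingers":0.1},
  ],
)

```text
t: 12.1
tcp_pos: [448.4, -3.4, 241.6]
tool_rot: [0.682, 0.732, 0.0, 0.001]
wrist_force: [1.8, -3.6, 7.3]
opening: 0.323
finger_force: 53.5
```

Force matches the spring alone, so the bit is entering freely. I'll pull on to about 1.2 rad.

>>> arm_command(
  series=[
    {"delta_pos":[-0.01,0.12,-0.21],"roll":0,"fingers":0.1},
    {"delta_pos":[-0.02,0.22,-0.43],"roll":0,"fingers":0.1},
    {"delta_pos":[-0.03,0.39,-0.88],"roll":0,"fingers":0.1},
    {"delta_pos":[-0.04,0.52,-1.34],"roll":0,"fingers":0.1},
    {"delta_pos":[-0.04,0.6,-1.81],"roll":0,"fingers":0.1},
    {"delta_pos":[-0.04,0.62,-2.05],"roll":0,"fingers":0.1},
    {"delta_pos":[-0.04,0.64,-2.29],"roll":0,"fingers":0.1},
    {"delta_pos":[-0.04,0.64,-2.29],"roll":0,"fingers":0.1},
  ],
)

```text
t: 12.9
tcp_pos: [447.5, 11.3, 184.1]
tool_rot: [0.682, 0.731, -0.0, 0.001]
wrist_force: [0.1, -6.7, 9.5]
opening: 0.322
finger_force: 53.3
```

```bash
python3 - <<'E'
from h import *
s=manip.read_state();print(s['t'],s['tcp_pos'],s['wrist_force'],s['opening'])
im=np.mean([manip.camera("scene") for _ in range(10)],0)
cv2.imwrite("pics/s7.png",im.astype(np.uint8))
i5=cv2.imread("pics/s5.png");i6=cv2.imread("pics/s6.png")
a=[cv2.resize(x[192:242,288:320].astype(np.uint8),None,fx=8.2,fy=8.2,interpolation=2) for x in(i5,i6,im)]
cv2.imwrite("pics/c7.png",np.hstack(a)); print(np.hstack(a).shape)
E
```

```text
12.9 [447.53467312  11.3261126  184.12628281] [ 0.14393517 -6.71192466  9.53418777] 0.3221574488708033
(410, 786, 3)
```

View pics/c7.png

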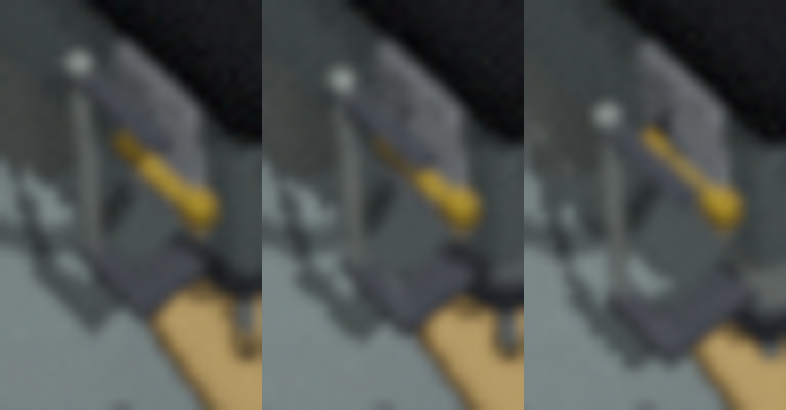

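Panels: at rest, about 11 mm down, and now about 33 mm down. The pointer blade lies just below and left of the brass bar (panel 3, bar from 645,130 to 730,210) and is seen obliquely, so I'll measure the bar and blade in the drill's scale plane.

```bash
cat >> h.py <<'E'
O=np.array([562,-78.6]);yw=np.radians(-86);EX=np.array([np.cos(yw),np.sin(yw)]);EY=np.array([-EX[1],EX[0]])
def W(x,y,z): return np.r_[O+EX*x+EY*y,z]
def ony(uv,Y,n="scene"):
    o,d=ray(n,uv);k=(Y-(o[:2]-O)@EY)/(d[:2]@EY);p=o+d*k;return (p[:2]-O)@EX,p[2]
E
python3 - <<'E'
from h import *
print("dz/dY",ony((306,212),46)[1]-ony((306,212),45)[1], "px/mm", (proj("scene",W(20,45,240))-proj("scene",W(20,45,220)))/20,(proj("scene",W(30,45,240))-proj("scene",W(20,45,240)))/10)
for n,uv in(("ball5",(297.75,199.6)),("ball7",(298.1,205.9)),("tabfront",(311.5,217.5)),("tabback5",(303,208.5)),("tabback7",(303,208))):
    print(n,[np.round(ony(uv,Y),1) for Y in(38,45,52)])
zs=np.arange(270,180,-3)
ims={f:cv2.imread(f"pics/{f}.png").astype(np.float32) for f in("s5","s6","s7")}
for x in(0,6,12,18,24):
    print("x",x)
    P=np.float32([proj("scene",W(x,45,z)) for z in zs]);print(P[0],P[-1])
    for f,im in ims.items():
        q=cv2.remap(im,P[:,:1],P[:,1:],cv2.INTER_CUBIC)[:,0];print(f,"g",q.mean(1).astype(int).tolist(),"\n   rb",(q[:,2]-q[:,0]).astype(int).tolist())
E
```

```text
dz/dY 2.724987831460794 px/mm [-0.01583578 -0.20332591] [-0.2707808  -0.25028226]
ball5 [array([ 30.4, 234.1]), array([ 21.6, 252.8]), array([ 12.7, 271.4])]
ball7 [array([ 31. , 202.2]), array([ 22.2, 221.4]), array([ 13.3, 240.5])]
tabfront [array([-19.3, 206.7]), array([-27.3, 225.8]), array([-35.3, 244.9])]
tabback5 [array([ 12. , 212.7]), array([  3.5, 231.7]), array([ -5.1, 250.7])]
tabback7 [array([ 11.9, 215.3]), array([  3.3, 234.3]), array([ -5.2, 253.3])]
x 0
[303.46332 201.45142] [304.52893 218.87993]
s5 g [75, 73, 73, 74, 75, 76, 75, 73, 72, 71, 71, 71, 71, 70, 69, 67, 70, 76, 81, 81, 77, 72, 71, 70, 72, 74, 77, 78, 78, 78] 
   rb [-4, -4, -5, -6, -8, -10, -11, -10, -9, -2, 8, 28, 44, 58, 66, 64, 54, 42, 26, 11, 2, -5, -6, -7, -7, -8, -8, -7, -7, -7]
s6 g [75, 74, 76, 75, 74, 74, 74, 74, 74, 75, 75, 75, 74, 70, 66, 63, 62, 62, 67, 71, 72, 71, 71, 72, 74, 76, 77, 79, 79, 79] 
   rb [-5, -5, -4, -4, -5, -5, -7, -9, -11, -12, -11, -9, -6, 0, 9, 18, 23, 19, 11, 1, -3, -6, -6, -7, -7, -8, -9, -8, -8, -9]
s7 g [77, 75, 76, 76, 76, 76, 71, 63, 58, 62, 74, 91, 101, 104, 99, 93, 
[... 2753 characters left out ...]
 90, 89, 88, 86, 85, 86, 88, 89, 89, 90, 90, 91, 91, 92] 
   rb [-6, -6, -6, -5, -4, -3, -3, -3, -3, -5, -6, -5, -4, -3, -3, -2, -1, -1, -2, -3, -3, -2, -2, -2, -2, -3, -3, -1, -2, -3]
s6 g [60, 62, 63, 64, 63, 65, 76, 95, 121, 136, 135, 118, 97, 80, 72, 69, 69, 71, 77, 83, 87, 88, 86, 88, 90, 91, 91, 93, 93, 93] 
   rb [-7, -6, -5, -6, -6, -6, -5, -6, -5, -4, -3, -4, -4, -6, -6, -5, -4, -3, -2, -2, -3, -3, -2, -2, -1, -2, -3, -4, -3, -2]
s7 g [61, 63, 65, 66, 65, 65, 65, 65, 64, 64, 64, 63, 63, 76, 97, 121, 134, 130, 114, 93, 79, 71, 72, 77, 82, 85, 88, 90, 92, 94] 
   rb [-6, -5, -6, -7, -7, -7, -6, -6, -7, -7, -5, -5, -6, -5, -4, -4, -3, -3, -4, -5, -6, -6, -4, -4, -3, -3, -3, -3, -3, -3]
```

>>> arm_command(
  series=[
    {"delta_pos":[0,-0.03,-0.2],"roll":0,"fingers":0.1},
    {"delta_pos":[0,-0.06,-0.4],"roll":0,"fingers":0.1},
    {"delta_pos":[0,-0.1,-0.6],"roll":0,"fingers":0.1},
    {"delta_pos":[0,-0.14,-0.86],"roll":0,"fingers":0.1},
    {"delta_pos":[0,-0.14,-0.86],"roll":0,"fingers":0.1},
  ],
)

```text
t: 13.9
tcp_pos: [447.8, 7.9, 162.8]
tool_rot: [0.682, 0.731, 0.0, 0.002]
wrist_force: [1.6, -5.4, 10.4]
opening: 0.322
finger_force: 48.5
```

```bash
cat > m.py <<'E'
from h import *
import sys
s=manip.read_state();print(s['t'],s['tcp_pos'],s['wrist_force'],s['opening'])
f=sys.argv[1]
im=np.mean([manip.camera("scene") for _ in range(16)],0);cv2.imwrite(f"pics/{f}.png",im.astype(np.uint8))
zs=np.arange(270,175,-1.5)
for g in("s5","s6","s7",f):
    im=cv2.imread(f"pics/{g}.png").astype(np.float32)
    w=(im.mean(2)-100).clip(0);w[:190]=0;w[212:]=0;w[:,:293]=0;w[:,302:]=0;V,U=np.mgrid[:400,:640]
    c=np.array([(w*U).sum(),(w*V).sum()])/w.sum();print(g,"ball",c.round(2),"z@Y46",round(ony(c,46)[1],1))
    for x in(4,0,-4,-8,-12):
        P=np.float32([proj("scene",W(x,45,z)) for z in zs]);q=cv2.remap(im,P[:,:1],P[:,1:],cv2.INTER_CUBIC)[:,0];r=q[:,2]-q[:,0]
        k=int(r.argmax());e=[]
        for st in(-1,1):
            j=k
            while 0<j<len(r)-1 and r[j]>28:j+=st
            j0=j-st;e.append(round(float(zs[j0]+(zs[j]-zs[j0])*(r[j0]-28)/(r[j0]-r[j])),1))
        print("  x",x,"brass z'",e,"max",int(r.max()),"below",r[k::3][:9].astype(int).tolist())
E
python3 m.py s8
```

```text
13.9 [447.79864431   7.94363681 162.81031917] [ 1.55548867 -5.44992249 10.40814667] 0.3223508568213574
s5 ball [297.25 199.21] z@Y46 255.1
  x 4 brass z' [235.0, 218.1] max 67 below [67, 50, 23, 4, -1, -6, -6, -5, -6]
  x 0 brass z' [237.0, 216.4] max 66 below [66, 54, 33, 11, -1, -6, -7, -8, -8]
  x -4 brass z' [236.7, 215.0] max 88 below [88, 77, 45, 13, -2, -8, -8, -8, -8]
  x -8 brass z' [238.9, 215.1] max 102 below [102, 84, 46, 11, -5, -7, -8, -8, -7]
  x -12 brass z' [240.3, 215.6] max 103 below [103, 83, 41, 7, -5, -8, -8, -8, -8]
s6 ball [297.41 201.34] z@Y46 244.8
  x 4 brass z' [222.9, 217.9] max 26 below [26, 15, 1, -4, -6, -6, -7, -7, -7]
  x 0 brass z' [232.2, 216.2] max 23 below [23, 15, 1, -4, -6, -7, -8, -9, -8]
  x -4 brass z' [223.6, 220.8] max 26 below [26, 20, 5, -3, -7, -8, -8, -7, -8]
  x -8 brass z' [227.8, 215.9] max 55 below [55, 36, 9, -5, -8, -8, -7, -8, -8]
  x -12 brass z' [233.6, 215.6] max 93 below [93, 70, 31, 0, -8, -8, -9, -8, -7]
s7 ball [297.63 205.49] z@Y46 223.9
  x 4 brass z' [238.4, 224.4] max 69 below [69, 51, 21, -1, -10, -9, -7, -7, -6]
  x 0 brass z' [242.9, 225.1] max 80 below [80, 71, 37, 5, -8, -11, -10, -8, -7]
  x -4 brass z' [242.7, 226.8] max 59 below [59, 43, 19, 0, -10, -12, -10, -9, -8]
  x -8 brass z' [239.1, 225.9] max 52 below [52, 38, 13, -4, -11, -11, -10, -8, -8]
  x -12 brass z' [239.4, 225.4] max 54 below [54, 42, 14, -4, -8, -6, -7, -8, -7]
s8 ball [297.63 206.44] z@Y46 218.9
  x 4 brass z' [238.7, 220.9] max 89 below [89, 71, 34, 4, -9, -11, -9, -7, -6]
  x 0 brass z' [242.9, 220.4] max 93 below [93, 79, 49, 18, -3, -11, -11, -8, -6]
  x -4 brass z' [242.7, 220.3] max 89 below [89, 73, 40, 7, -8, -10, -10, -8, -8]
  x -8 brass z' [240.3, 220.6] max 87 below [87, 71, 36, 5, -9, -11, -10, -8, -8]
  x -12 brass z' [240.0, 220.9] max 79 below [79, 68, 36, 4, -8, -8, -8, -8, -9]
```

>>> arm_command(
  series=[
    {"delta_pos":[0,-0.04,-0.18],"roll":0,"fingers":0.1},
    {"delta_pos":[0,-0.1,-0.37],"roll":0,"fingers":0.1},
    {"delta_pos":[0,-0.1,-0.37],"roll":0,"fingers":0.1},
    {"delta_pos":[0,-0.1,-0.37],"roll":0,"fingers":0.1},
    {"delta_pos":[0,-0.1,-0.37],"roll":0,"fingers":0.1},
  ],
)

```text
t: 15.2
tcp_pos: [447.9, 6.2, 154.1]
tool_rot: [0.682, 0.731, 0.0, 0.001]
wrist_force: [1.5, -3.7, 11.3]
opening: 0.315
finger_force: 48.3
```

```bash
python3 m.py s9 | grep -v -A5 -E "^s[678]" ; python3 - <<'E'
import cv2,numpy as np
a=[cv2.resize(cv2.imread(f"pics/{f}.png")[195:240,290:324],None,fx=11.5,fy=11.5,interpolation=2) for f in("s8","s9")]
cv2.imwrite("pics/c9.png",np.hstack(a))
E
```

```text
15.2 [447.87763533   6.1979495  154.10368925] [ 1.45888503 -3.72436371 11.29124386] 0.3149247695634869
s5 ball [297.25 199.21] z@Y46 255.1
  x 4 brass z' [235.0, 218.1] max 67 below [67, 50, 23, 4, -1, -6, -6, -5, -6]
  x 0 brass z' [237.0, 216.4] max 66 below [66, 54, 33, 11, -1, -6, -7, -8, -8]
  x -4 brass z' [236.7, 215.0] max 88 below [88, 77, 45, 13, -2, -8, -8, -8, -8]
  x -8 brass z' [238.9, 215.1] max 102 below [102, 84, 46, 11, -5, -7, -8, -8, -7]
  x -12 brass z' [240.3, 215.6] max 103 below [103, 83, 41, 7, -5, -8, -8, -8, -8]
s6 ball [297.41 201.34] z@Y46 244.8
  x 4 brass z' [222.9, 217.9] max 26 below [26, 15, 1, -4, -6, -6, -7, -7, -7]
  x 0 brass z' [232.2, 216.2] max 23 below [23, 15, 1, -4, -6, -7, -8, -9, -8]
  x -4 brass z' [223.6, 220.8] max 26 below [26, 20, 5, -3, -7, -8, -8, -7, -8]
  x -8 brass z' [227.8, 215.9] max 55 below [55, 36, 9, -5, -8, -8, -7, -8, -8]
  x -12 brass z' [233.6, 215.6] max 93 below [93, 70, 31, 0, -8, -8, -9, -8, -7]
s7 ball [297.63 205.49] z@Y46 223.9
  x 4 brass z' [238.4, 224.4] max 69 below [69, 51, 21, -1, -10, -9, -7, -7, -6]
  x 0 brass z' [242.9, 225.1] max 80 below [80, 71, 37, 5, -8, -11, -10, -8, -7]
  x -4 brass z' [242.7, 226.8] max 59 below [59, 43, 19, 0, -10, -12, -10, -9, -8]
  x -8 brass z' [239.1, 225.9] max 52 below [52, 38, 13, -4, -11, -11, -10, -8, -8]
  x -12 brass z' [239.4, 225.4] max 54 below [54, 42, 14, -4, -8, -6, -7, -8, -7]
s9 ball [297.77 206.67] z@Y46 218.3
  x 4 brass z' [238.8, 217.9] max 100 below [100, 95, 62, 23, -1, -10, -11, -8, -6]
  x 0 brass z' [242.8, 218.1] max 106 below [106, 93, 59, 22, -1, -9, -11, -10, -9]
  x -4 brass z' [242.6, 217.6] max 99 below [99, 86, 52, 17, -5, -12, -10, -8, -8]
  x -8 brass z' [240.2, 217.8] max 98 below [98, 88, 53, 14, -7, -12, -10, -9, -9]
  x -12 brass z' [240.0, 218.6] max 96 below [96, 83, 44, 9, -8, -10, -9, -8, -8]
```

View pics/c9.png

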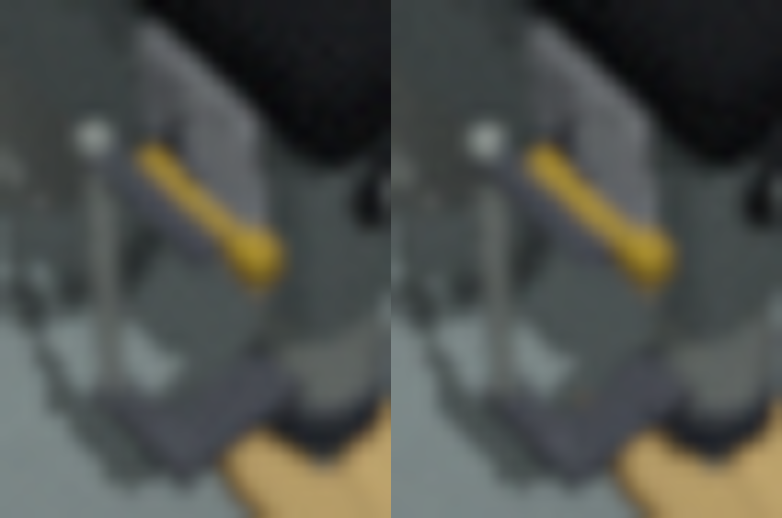

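The last view shows the pointer blade lying directly along the brass bar's outer edge, with the bar just fully visible. That means level within tolerance, at about 38 mm of feed. Forces are steady and the lever is held, so I'm handing in.

```bash
python3 -c "
from station import manip
s=manip.read_state();print(s['t'],s['wrist_force'],s['finger_force']);print(manip.job_done())"
```

```text
16.0 [ 2.84280724 -4.03516208 10.6553702 ] 48.290621638298035
the job is handed in; nothing more can be done
None
```

I handed the job in at 16 s without seeing the verdict: the strut's bolt hole is within about 1.5 mm of the spindle axis, the bit is down in it, and the arm is holding the feed lever. I judged the pointer level with the tab from the camera, at about 38 mm of feed. The pointer height is the least certain part; lever travel suggested about 2 mm more feed than the camera did.

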